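# Pack the casting frame and gauge the gap for the shim

### The job

Pack the casting frame so that its plaster mould cannot spring open: set the low tan block flat between the rails, up against the mould, then the taller dark block flat up against the tan one, longer sides across the frame. Then take the taper gauge by its red handle out of the stand and slide the blade, tip down and square to the frame, into the gap between the dark block and the steel end plate until the blocks are closed up against the mould and it drags snugly on both sides, without forcing it or reaching the floor. Finish still holding the gauge there for me to read the shim size, and leave the other things on the bench alone.

Things in the scene. Friction and masses are not known exactly. Their poses are not given: they have to be found in the camera images.
- casting_frame: Dark blue casting frame fixed to the bench. Origin: centre of its base, on the bench; y runs along the row from the white mould (-y end) to the end plate (+y end), x across, z up. Base 104 x 252 x 10 mm: the frame's floor is at z = 10 mm. Two rails along y, inner faces at x = -33 and 33 mm, 8 mm wide, top at z = 18 mm. Screw bridge at y = 106 to 122, to z = 54 mm; knob to y = 165 mm
- mould_face (a point): Lower middle of the mould's inner face, on the frame's floor: 42 mm to -y of the frame's origin, z = 10 mm; axes as the frame's. The row starts here and grows to +y: tan block 45 mm, dark block 40 mm, then the gap. The fixed two-part plaster mould is 62 mm across, 71 mm long, top at z = 68 mm, the head plate behind it to 72 mm
- end_plate_top (a point): Upper middle (z = 50 mm) of the inner face of the steel end plate, 62 mm across, 10 mm thick, its top level with the packed dark block's. It is fixed, square to the row, axes as the frame's, 91 to 94 mm from the mould's face (differs in each start), so that beside two closed-up blocks a gap of 6 to 9 mm is left
- tan_block_centre (a point): Centre of the low tan packing block, loose, 45 (its x) x 60 (its y) x 22 mm (its z, up), about 45 g; it starts lying flat on the bench
- dark_block_centre (a point): Centre of the taller dark grey-brown packing block, loose, 40 (its x) x 55 (its y) x 40 mm (its z, up), about 150 g; it starts standing flat on the bench
- gauge_stand: Wooden stand, fixed, 80 (x) x 60 (y) x 58 mm high on a foot of 90 x 70 mm; origin: centre of its underside. The gauge hangs upright in its middle slot (25 x 18 mm), the handle resting on top, the gauge's axes as the stand's
- gauge_handle (a point): Centre of the gauge's red handle, 26 (x) x 16 (y) x 42 mm (z, up); grip it across the 16 mm. Loose, 110 g. Below the handle is the steel blade, 20 mm wide (x), 55 mm long; its flat back lies at y = +6.5 mm from here, its other face tapers
- gauge_tip (a point): Centre of the blade's tip: 76 mm below the handle's centre, y = +5 mm from it in the gauge's axes. Blade 3 mm thick (y) there (last 2 mm bevelled to 1.4), 1 mm more per 5 mm up, 13 mm from 50 mm up. In a gap of 6 to 9 mm it drags with the tip 15 to 30 mm below the tops of block and plate. The loose blocks slide at 1 to 3 N; a push of 6 to 10 N down, back kept lightly on the plate, seats it
- plaster_spindle: White turned plaster part, 57 mm across, 100 mm high, standing behind the frame; leave it alone. Origin under its centre
- black_cap_jar: Blue glaze jar with a black cap, 54 mm across, 70 mm high; leave it alone. Origin under its centre
- plaster_foot: White round plaster foot, 67 mm across, 19 mm high, lying on the bench; leave it alone. Origin under its centre
There are look-alikes about, which are no part of the job. Leave any pink or purple look-alike of the part that bears dark_block_centre alone.

How it is judged:
By the outcome, as a careful person would: the job done as asked, in the order asked, and still so for the second after the job is handed in, while the arm keeps its last pose, push and grip.
It also fails if it takes over 70 s, if anything falls off the work surface, if the arm or the gripper's body presses on something with over 40 N, if the wrist force passes 120 N, or if a joint passes its speed limit or range.

### The arm

A 6-joint arm with a two-finger parallel gripper is mounted at the origin on a cart in front of the work surface, level with it; the furniture and walls round the work are solid. World frame = base frame: x ahead of the robot, y to its left, z up, the work surface at z = 0. Lengths are in m, angles in rad, forces in N, time in s.
With the tool pointing down it reaches from about 0.25 to 0.725 m from the base axis. Payload 4 kg.
Tool frame: the origin (TCP) lies midway between the tips of the shut fingers; the grasp point (between the pads) lies 19 mm behind it; z points along the fingers, y is the line along which they close (so a half turn about z gives the same grasp; the last joint's range is limited). The gripper opens to 85 mm and grips with 20 to 120 N. Pads are 22 mm wide; open, the fingers measure 114 mm over their backs; the gripper's body (76 mm by 85 mm) begins 54 mm behind the grasp point. The pads swing forward as they close: fully open they stand 13 mm farther back than shut.
Start: joints at [-1.279, 0.241, 0.005, 1.335, 0, 1.571], TCP at [0.144, -0.479, 0.231] pointing down, gripper open.
Joint ranges: [-2.72, 2.72], [-1.05, 1.87], [-1.09, 1.28], [-1.99, 2.15], [-1.42, 1.44], [-3.14, 3.14]. Speed limits (rad/s): [2.79, 2.79, 3.14, 3.14, 3.14, 3.14].

### API

Orientations are given as a unit quaternion [x, y, z, w].
In Python, from station import robot, imaging, ticket gives the robot as it stands.
- The arm moves only by the shell command python3 -m handwheel 'ROWS' [FORCE]. ROWS is JSON, a list of rows, each a list of 3 entries, a list of its own where there are three numbers: the shift along the tool's x, y, z in mm, then the turn, a rotation vector about the tool's x, y, z in rad, then the opening, from -1 (shut) to 1 (fully open). In form: [[[dx, dy, dz], [wx, wy, wz], grip], ...]. A call has 1 to 8 rows; each row shifts and turns the commanded pose from where the row before left it, along the tool's axes as they then stand; what a row does not reach is not made up. A row lasts 1/8 s, in which the tool goes at most 62.5 mm and 10.7 degrees, less where a joint would pass 70% of its speed; a pose out of reach is approached as far as the arm can. A call with a gripper value outside its range is refused whole. The fingers move at their own pace and stop on an object; FORCE is the grip in N (left out, the last holds). Time passes only in rows, so rows that do not move let the fingers close. It gives the time, the measured TCP pose, the force, the opening and the grip force at its end, in the units of the state.
- robot.sense(): the state, without advancing time (a new reading comes with each control period).
- imaging.capture(name): name is "side" or "top" or "wrist"; returns the picture (384x512x3 uint8, red, green, blue); there is no depth.
- imaging.calibration(name): a dict with "intrinsics" (3x3 intrinsics, pixels), "R" (3x3) and "t" (3): a world point X has camera coordinates R X + t. Camera axes: x right, y down, z forward; pixel columns grow to the right and rows downward; lengths in m; the calibration is good to about 2 mm. A picture is of the moment at which its call begins: read the wrist's pose just before it. calibration takes no time and is no camera call; for the wrist camera it gives the pose at the moment of the call.
- ticket.close_job(): hands the job in; it is judged then, once.
The state is a dict: "t": time; "qpos": joint angles; "qvel": joint speeds; "tau": joint torques, N m; "eef_pos": TCP position; "eef_rot": TCP orientation; "contact_force": force on the tool from outside, world axes, zero at the start; "moment": the same for the moment, N m; "grip_width": finger opening in m; "finger_force": force on a finger pad.
Only numpy, scipy, OpenCV 4.12 (cv2) and the standard library are available. Lean on these libraries where they do the work, as an engineer would, in place of code of your own. Each camera call takes 0.05 s, during which the arm holds its last target. There are 200 camera calls.

## Working session

There is one attempt and no reset: what is moved stays moved. The work goes in short steps, Python scripts to look and compute and a shell command to move; the robot and the scene stay as the last step left them, time stands still between calls to the robot, and variables do not carry over. Pictures are saved under pics/ and viewed, at most 10 in all, crops included, and the job is handed in when it is done.

```bash
mkdir -p pics; ls; python3 - <<'E'
from station import robot, imaging
import cv2, numpy as np
s=robot.sense(); print({k:np.round(v,3).tolist() for k,v in s.items()})
for n in ("side","top"):
    im=imaging.capture(n); cv2.imwrite(f"pics/{n}0.png",im[:,:,::-1])
    c=imaging.calibration(n); print(n,{k:np.round(v,3).tolist() for k,v in c.items()})
a=cv2.imread("pics/side0.png");b=cv2.imread("pics/top0.png")
cv2.imwrite("pics/top0b.png",cv2.resize(b,(800,600),interpolation=cv2.INTER_CUBIC))
cv2.imwrite("pics/side0b.png",cv2.resize(a,(800,600),interpolation=cv2.INTER_CUBIC))
E
```

```text
pics
{'t': 0.0, 'qpos': [-1.279, 0.241, 0.004, 1.335, -0.0, 1.571], 'qvel': [-0.0, -0.001, 0.001, 0.002, 0.001, 0.0], 'tau': [0.001, -37.232, 25.24, 0.017, 0.0, -0.0], 'eef_pos': [0.144, -0.478, 0.23], 'eef_rot': [0.989, 0.145, -0.0, -0.001], 'contact_force': [0.368, 0.313, -0.158], 'moment': [0.051, -0.019, 0.024], 'finger_force': 0.0, 'grip_width': 0.085}
side {'intrinsics': [[366.064, 0.0, 253.917], [0.0, 366.064, 190.165], [0.0, 0.0, 1.0]], 'R': [[-0.999, 0.023, -0.025], [0.033, 0.51, -0.859], [-0.007, -0.86, -0.511]], 't': [0.532, 0.09, 0.918]}
top {'intrinsics': [[389.4, 0.0, 257.581], [0.0, 389.4, 190.942], [0.0, 0.0, 1.0]], 'R': [[-0.013, -1.0, -0.006], [-0.977, 0.014, -0.212], [0.212, 0.003, -0.977]], 't': [-0.032, 0.552, 0.948]}
```

View pics/top0b.png

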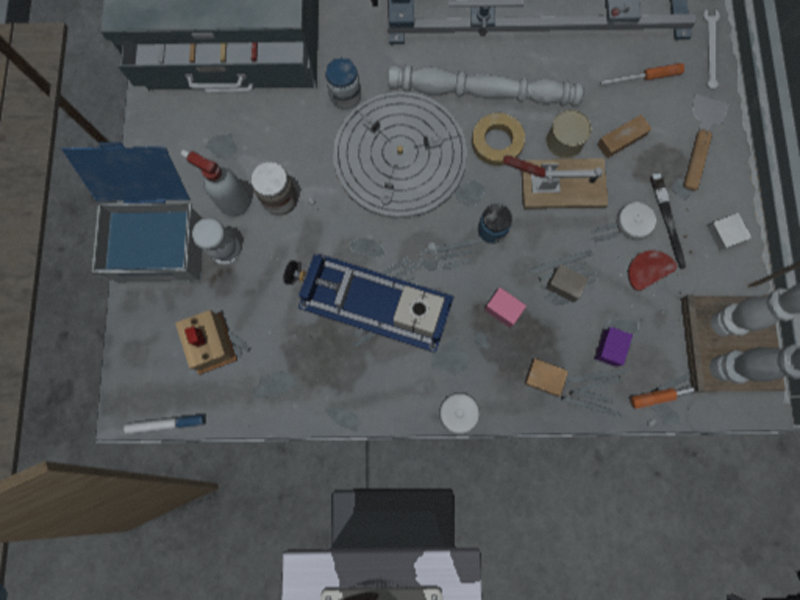

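View pics/side0b.png

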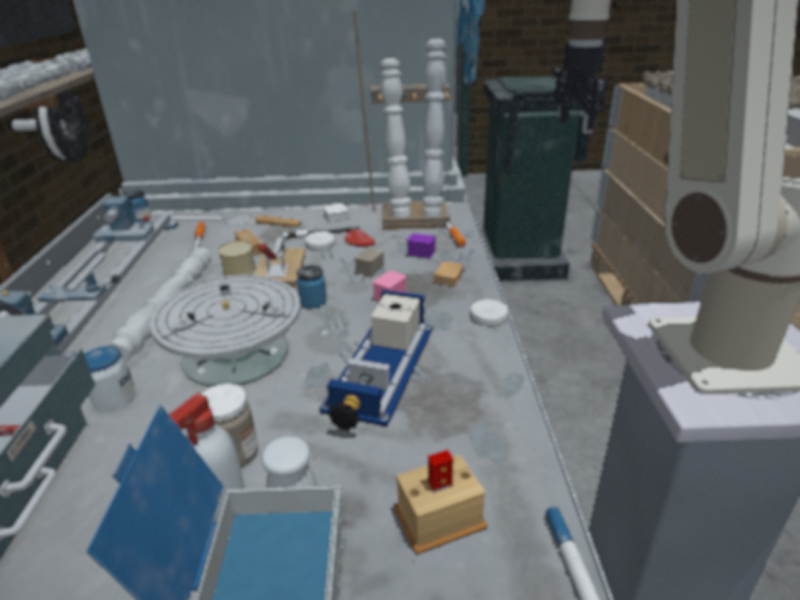

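The top view (800x600) shows the frame at about (375,303), with its knob and end plate to the left (+y) and the mould at (420,310). The tan block is at (547,377), the dark block at (568,283), and the stand with the red handle at (203,340). The pink block (506,307) and purple block (615,346) are look-alikes. The side view agrees.

```bash
cat > h.py <<'E'
from station import robot, imaging
import cv2, numpy as np
from scipy.spatial.transform import Rotation as Ro
def ray(uv,z,c):
    K,R,t=(np.array(c[k]) for k in("intrinsics","R","t"))
    uv=np.atleast_2d(uv).astype(float)
    d=(np.linalg.inv(K)@np.c_[uv,np.ones(len(uv))].T).T@R
    C=-R.T@t
    return C+d*((z-C[2])/d[:,2])[:,None]
def proj(X,c):
    K,R,t=(np.array(c[k]) for k in("intrinsics","R","t"))
    p=(np.atleast_2d(X)@R.T+t)@K.T
    return p[:,:2]/p[:,2:]
def shot(n,name):
    c=imaging.calibration(n); im=imaging.capture(n)
    cv2.imwrite(f"pics/{name}.png",im[:,:,::-1]); return im,c
def pose():
    s=robot.sense(); return np.array(s["eef_pos"]),Ro.from_quat(s["eef_rot"]),s
def goto(xy_z,yaw_closing):
    """mm shift in tool axes and tool z turn, to bring the TCP to a point, closing axis at world yaw (mod pi), tool down"""
    p,R,s=pose()
    d=R.inv().apply(np.array(xy_z)-p)*1000
    y=R.apply([0,1,0]); cur=np.arctan2(y[1],y[0])
    dy=(yaw_closing-cur+np.pi/2)%np.pi-np.pi/2
    z=R.apply([0,0,1])
    return np.round(d,1), "turn about tool z", round(-dy,4), "q6",round(s["qpos"][5],3),"tilt",np.round(R.inv().apply(np.cross(z,[0,0,-1])),4)
E
python3 - <<'E'
from h import *
im=cv2.imread("pics/top0.png"); c=imaging.calibration("top")
hsv=cv2.cvtColor(im,cv2.COLOR_BGR2HSV)
for n,(u,v),z in (("tan",(547,377),.022),("dark",(568,283),.04),("mould",(420,308),.068),("stand",(203,340),.058),("handle",(195,337),.1),("bridge",(325,290),.03)):
    p=np.array([u,v])/1.5625; print(n,hsv[int(p[1]),int(p[0])],ray(p,z,c)[0].round(3))
cw=imaging.calibration("wrist"); p,R,s=pose()
print("wrist cam C in tool",R.inv().apply(-np.array(cw["R"]).T@cw["t"]-p).round(4),"axes\n",(np.array(cw["R"])@R.as_matrix()).round(3),np.array(cw["intrinsics"]).round(1).tolist())
print(R.as_matrix().round(3))
E
```

```text
tan [ 16  97 129] [ 0.422 -0.279  0.022]
dark [21 19 95] [ 0.579 -0.321  0.04 ]
mould [ 0 18 29] [ 0.533 -0.068  0.068]
stand [  1 158  42] [0.487 0.287 0.058]
handle [  0 170 114] [0.486 0.286 0.1  ]
bridge [109 141  76] [0.575 0.092 0.03 ]
wrist cam C in tool [ 0.075  -0.0005 -0.1418] axes
 [[ 0.     1.    -0.001]
 [-0.958  0.    -0.288]
 [-0.288  0.001  0.958]] [[301.5, 0.0, 257.0], [0.0, 301.5, 190.9], [0.0, 0.0, 1.0]]
[[ 0.958  0.288 -0.001]
 [ 0.288 -0.958  0.002]
 [ 0.    -0.002 -1.   ]]
```

```bash
python3 -m handwheel '[[[46,-12,0],[0,0,0],1],[[46,-12,0],[0,0,0],1],[[46,-12,0],[0,0,0],1],[[46,-12,0],[0,0,0],1],[[46,-12,0],[0,0,0],1],[[46,-12,0],[0,0,0],1],[[46,-12,0],[0,0,0],1],[[46,-12,0],[0,0,0],1]]' 40
python3 - <<'E'
from h import *
p,R,s=pose(); print(p.round(4),R.as_matrix().round(3).tolist())
im,c=shot("wrist","w1"); np.savez("w1.npz",**c)
cv2.imwrite("pics/w1b.png",cv2.resize(im[:,:,::-1],(800,600),interpolation=cv2.INTER_CUBIC))
E
```

```text
t: 1.1
eef_pos: [0.4697, -0.2799, 0.2308]
eef_rot: [0.989, 0.145, -0.0, -0.0]
contact_force: [0.5, -0.5, 0.3]
grip_width: 0.0852
finger_force: 0.0
[ 0.4697 -0.2799  0.2308] [[0.958, 0.288, -0.001], [0.288, -0.958, 0.0], [-0.001, -0.001, -1.0]]
```

View pics/w1b.png

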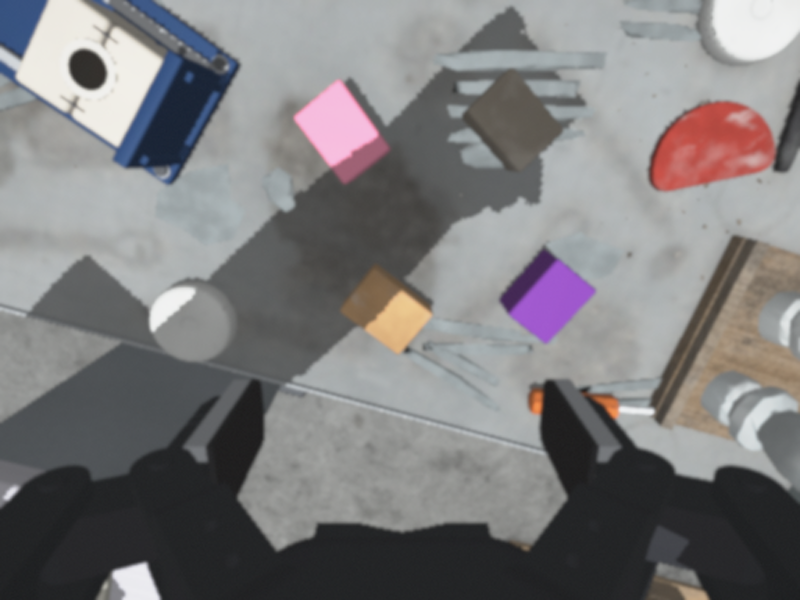

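The wrist view (800x600) shows the tan block at (388,310), half in shadow, and the dark block at (513,118). The pink (342,130) and purple (548,295) look-alikes are clear of both.

```bash
cat >> h.py <<'E'
def box(mask,seed,c,z,dims):
    """dims=(short,long). centre and yaw of the short side's axis, from silhouette: edges away from the camera are top edges"""
    n,l=cv2.connectedComponents(mask); m=(l==l[int(seed[1]),int(seed[0])]).astype(np.uint8)
    cn=max(cv2.findContours(m,cv2.RETR_EXTERNAL,cv2.CHAIN_APPROX_NONE)[0],key=cv2.contourArea)[:,0]
    P=ray(cn,z,c)[:,:2]; r=cv2.minAreaRect((P*1000).astype(np.float32))
    b=cv2.boxPoints(r)/1000; e0,e1=b[1]-b[0],b[2]-b[1]
    if np.linalg.norm(e0)>np.linalg.norm(e1): e0,e1=e1,e0
    C=-np.array(c["R"]).T@c["t"]; ctr=np.zeros(2); ext=[]
    px=(0.5*(C[2]-z)/c["intrinsics"][0][0])
    for e,L in((e0,dims[0]),(e1,dims[1])):
        a=e/np.linalg.norm(e); q=P@a; ext.append(np.ptp(q)+2*px)
        ctr+=a*((q.min()-px+L/2) if C[:2]@a>(q.min()+q.max())/2 else (q.max()+px-L/2))
    return ctr.round(4),round((np.arctan2(e0[1],e0[0])+np.pi/2)%np.pi-np.pi/2,4),np.round(ext,4),int(m.sum())
E
python3 - <<'E'
from h import *
im=cv2.imread("pics/w1.png"); c=dict(np.load("w1.npz")); h=cv2.cvtColor(im,cv2.COLOR_BGR2HSV)
k=1/1.5625
for u,v in((513,100),(490,125),(540,125),(515,155),(470,170),(410,230),(600,230),(530,40)): print((u,v),h[int(v*k),int(u*k)],im[int(v*k),int(u*k)])
m=cv2.inRange(h,(8,80,40),(24,255,255)); print("tan",box(m,(388*k,305*k),c,.022,(.045,.060)))
m=cv2.inRange(h,(8,40,20),(30,120,130)); m=cv2.morphologyEx(m,cv2.MORPH_OPEN,np.ones((3,3))); print("dark",box(m,(513*k,118*k),c,.04,(.040,.055)))
E
```

```text
(513, 100) [16 35 94] [81 88 94]
(490, 125) [18 34 97] [84 92 97]
(540, 125) [18 36 93] [80 88 93]
(515, 155) [ 19  26 107] [ 96 103 107]
(470, 170) [105   5  96] [96 95 94]
(410, 230) [15 13 80] [76 78 80]
(600, 230) [ 90   6 176] [176 176 172]
(530, 40) [ 45   4 130] [128 130 129]
tan (array([ 0.4258, -0.2805]), np.float32(-0.3824), array([0.0482, 0.0619]), 1726)
dark (array([ 0.0921, -0.0385]), np.float32(0.2921), array([0.4802, 0.7298]), 193838)
```

```bash
python3 - <<'E'
from h import *
print(goto([.4258,-.2805,.09],-.3824+np.pi/2))
im=cv2.imread("pics/w1.png"); c=dict(np.load("w1.npz")); k=1/1.5625
# dark: seeded flood fill on a lightly smoothed picture
g=cv2.bilateralFilter(im,5,20,3); lab=cv2.cvtColor(g,cv2.COLOR_BGR2LAB)
h=cv2.cvtColor(g,cv2.COLOR_BGR2HSV); m=cv2.inRange(h,(10,24,40),(30,90,130)); m=cv2.morphologyEx(m,cv2.MORPH_OPEN,np.ones((3,3)))
print(box(m,(513*k,110*k),c,.04,(.040,.055)))
E
```

```text
(array([-48. , -10.5, 140.3]), 'turn about tool z', np.float64(0.6794), 'q6', np.float64(2.314), 'tilt', array([-0.0018, -0.0039,  0.    ]))
(array([ 0.5846, -0.3224]), np.float32(-0.4929), array([0.043 , 0.0547]), 2122)
```

```bash
python3 -m handwheel '[[[-48,-10.5,20],[0,0,0],1],[[0,0,30],[0,0,0.17],1],[[0,0,30],[0,0,0.17],1],[[0,0,30],[0,0,0.17],1],[[0,0,30],[0,0,0.17],1],[[0,0,0],[0,0,0],1]]' 40
python3 - <<'E'
from h import *
print(goto([.4258,-.2805,.005],-.3824+np.pi/2))
im,c=shot("wrist","w2"); h=cv2.cvtColor(im,cv2.COLOR_RGB2HSV)
m=cv2.inRange(h,(8,80,40),(24,255,255)); p=proj([.4258,-.2805,.022],c)[0];print(p)
print("tan",box(m,p,c,.022,(.045,.060)))
E
```

```text
t: 1.9
eef_pos: [0.4173, -0.2834, 0.0888]
eef_rot: [0.981, -0.192, -0.003, -0.001]
contact_force: [0.4, 0.1, 0.1]
grip_width: 0.0857
finger_force: 0.0
(array([ 7.4, -5.8, 83.8]), 'turn about tool z', np.float64(-0.0039), 'q6', np.float64(2.931), 'tilt', array([-0.0014,  0.0066, -0.    ]))
[250.79367725 196.7004783 ]
tan (array([ 0.4264, -0.2808]), np.float32(-0.3857), array([0.0471, 0.0595]), 4880)
```

```bash
python3 -m handwheel '[[[8,-6,15],[0,0.006,0],1],[[0,0,30],[0,0,0],1],[[0,0,30],[0,0,0],1],[[0,0,8],[0,0,0],1],[[0,0,0],[0,0,0],0],[[0,0,0],[0,0,0],0],[[0,0,0],[0,0,0],-1],[[0,0,0],[0,0,0],-1]]' 40
python3 - <<'E'
from h import *
print(goto([.4264,-.2808,.005],-.3857+np.pi/2))
E
```

```text
t: 2.95
eef_pos: [0.4311, -0.2834, 0.0101]
eef_rot: [0.981, -0.193, 0.005, 0.001]
contact_force: [-0.5, 0.9, 6.3]
grip_width: 0.0587
finger_force: 43.6
(array([-5.4, -0.6,  5.1]), 'turn about tool z', np.float64(-0.0022), 'q6', np.float64(2.947), 'tilt', array([ 0.0008, -0.0097,  0.    ]))
```

```bash
python3 -m handwheel '[[[0,0,-20],[0,0,0],-1],[[0,0,-40],[0,0,0],-1],[[0,0,-40],[0,0,0],-1],[[0,0,0],[0,0,0],-1],[[0,0,0],[0,0,0],-1]]' 40
python3 - <<'E'
from h import *
p,R,s=pose(); print(p.round(4),goto(p,-.3857+np.pi/2),np.round(s["contact_force"],2))
im,c=shot("side","s2"); im2,c2=shot("wrist","w3")
q=proj(p,c)[0]; u,v=q.astype(int); print(q)
a=cv2.resize(im[v-60:v+40,u-50:u+50,::-1],(400,400),interpolation=cv2.INTER_CUBIC)
b=cv2.resize(im2[:,:,::-1],(400,300)); b=cv2.copyMakeBorder(b,0,100,0,0,0)
cv2.imwrite("pics/c3.png",np.hstack([a,b]))
E
```

```text
t: 3.58
eef_pos: [0.4288, -0.282, 0.1081]
eef_rot: [0.981, -0.193, 0.003, 0.001]
contact_force: [-0.2, -0.1, -1.4]
grip_width: 0.0591
finger_force: 43.2
[ 0.4288 -0.282   0.1081] (array([0., 0., 0.]), 'turn about tool z', np.float64(-0.0024), 'q6', np.float64(2.947), 'tilt', array([-0.    , -0.0057,  0.    ])) [-0.23 -0.05 -1.39]
[285.30307876 146.21151712]
```

View pics/c3.png

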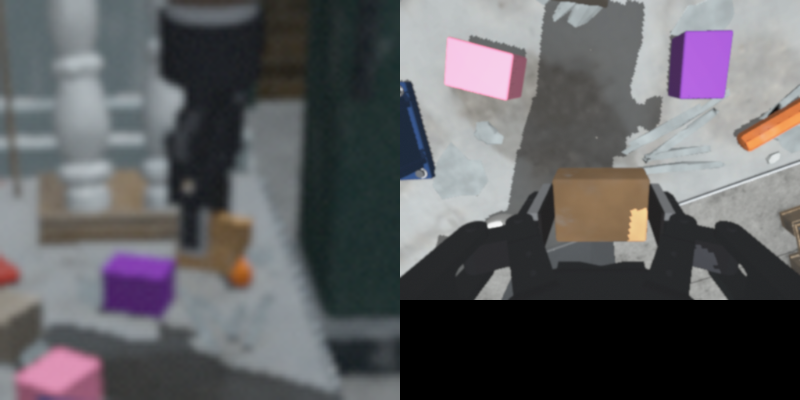

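The left side crop shows the tan block held between the fingers. The wrist view on the right shows it square in the pads at (600,205).

```bash
python3 -m handwheel '[[[5,-54,-18],[0,0,0],-1],[[5,-54,-18],[0,0,0],-1],[[5,-54,-18],[0,0,0],-1],[[6,-54,-18],[0,0,0],-1],[[0,0,0],[0,0,-0.18],-1],[[0,0,0],[0,0,-0.18],-1],[[0,0,0],[0,0,-0.18],-1],[[0,0,0],[0,0,-0.18],-1]]' 40
python3 -m handwheel '[[[0,0,0],[0,0,-0.18],-1],[[0,0,0],[0,0,-0.18],-1],[[0,0,0],[0,0,-0.18],-1],[[0,0,0],[0,0,-0.18],-1],[[0,0,0],[0,0,-0.18],-1],[[0,0,0],[0,0,-0.05],-1],[[0,0,0],[0,0,0],-1]]' 40
python3 - <<'E'
from h import *
p,R,s=pose(); print(goto(p,-.28))
im,c=shot("wrist","w4"); np.savez("w4.npz",**c)
cv2.imwrite("pics/w4b.png",cv2.resize(im[:,:,::-1],(800,600),interpolation=cv2.INTER_CUBIC))
E
```

```text
t: 4.68
eef_pos: [0.5075, -0.1441, 0.1803]
eef_rot: [0.977, 0.21, 0.012, -0.02]
contact_force: [0.3, -0.0, -0.5]
grip_width: 0.0586
finger_force: 43.3
t: 5.55
eef_pos: [0.5076, -0.1442, 0.1805]
eef_rot: [0.775, 0.631, 0.02, -0.012]
contact_force: [0.3, -0.6, -1.2]
grip_width: 0.0584
finger_force: 43.3
(array([0., 0., 0.]), 'turn about tool z', np.float64(0.076), 'q6', np.float64(1.471), 'tilt', array([ 0.0067, -0.0458,  0.    ]))
```

View pics/w4b.png

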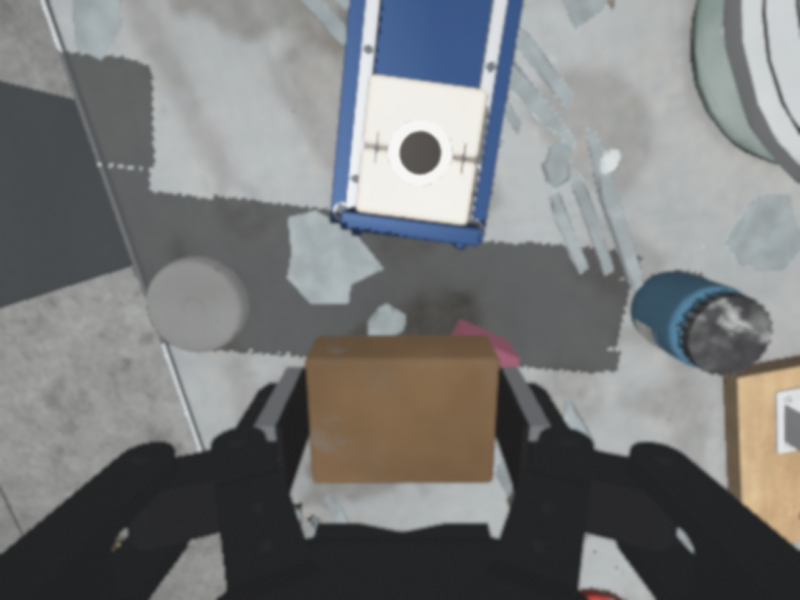

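The wrist view shows the tan block held at (402,410), and the frame with the mould at (422,150) running upward with a slight turn. The end plate is still out of view, so I move 50 mm on and take out the tilt.

```bash
python3 -m handwheel '[[[17,2,0],[0.007,-0.046,0],-1],[[17,2,0],[0,0,0.038],-1],[[17,2,0],[0,0,0.038],-1],[[0,0,0],[0,0,0],-1]]' 40
python3 - <<'E'
from h import *
p,R,s=pose(); print(goto(p,-.28))
im,c=shot("wrist","w5"); np.savez("w5.npz",**c)
cv2.imwrite("pics/w5b.png",cv2.resize(im[:260,100:420,::-1],(738,600),interpolation=cv2.INTER_CUBIC))
E
```

```text
t: 6.1
eef_pos: [0.5251, -0.0951, 0.1822]
eef_rot: [0.798, 0.603, 0.0, 0.001]
contact_force: [0.1, -0.1, -0.3]
grip_width: 0.0588
finger_force: 43.3
(array([0., 0., 0.]), 'turn about tool z', np.float64(0.0027), 'q6', np.float64(1.669), 'tilt', array([ 0.0018,  0.0003, -0.    ]))
```

View pics/w5b.png

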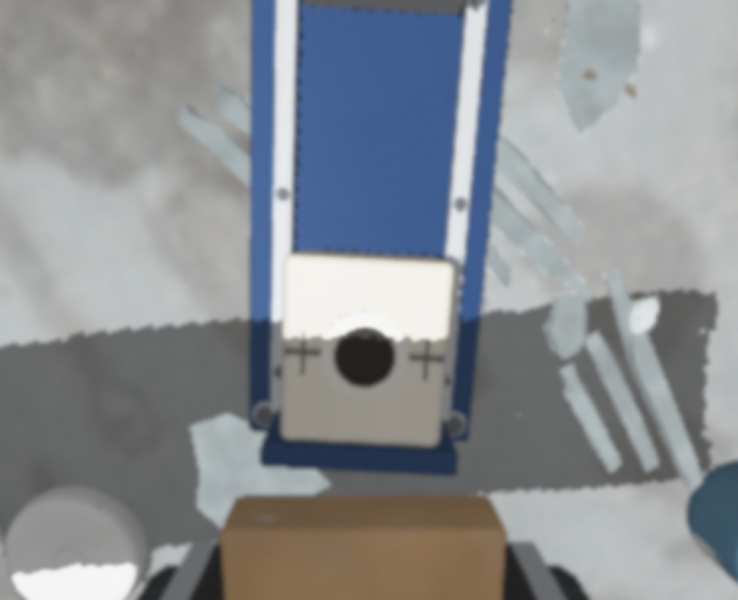

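The crop (scale 2.31, origin (100,0)) shows the white rails at u≈285 and u≈465, the mould's top front edge at v≈257, and the end plate's dark edge at v≈8.

```bash
cat > fr.py <<'E'
from h import *
def frame(im,c,rows,guess_u,zr=.018):
    """rail centre lines from white strips; guess_u: (left,right) columns near mid rows"""
    h=cv2.cvtColor(im,cv2.COLOR_RGB2HSV); m=(h[:,:,1]<60)&(h[:,:,2]>90)
    out=[]
    for g in guess_u:
        pts=[];u=g
        for v in rows:
            s=np.flatnonzero(m[v,int(u)-7:int(u)+8])+int(u)-7
            if 5<=len(s)<=14 and np.ptp(s)==len(s)-1: pts.append((s.mean(),v)); u=s.mean()
        P=ray(pts,zr,c)[:,:2]
        vx,vy,x,y=cv2.fitLine(P.astype(np.float32),cv2.DIST_HUBER,0,.001,.001).ravel()
        d=np.array([vx,vy])*np.sign(vy); out.append((np.array([x,y]),d,len(pts)))
    return out
E
python3 - <<'E'
from fr import *
im=cv2.imread("pics/w5.png")[:,:,::-1].copy(); c=dict(np.load("w5.npz"))
o=frame(im,c,range(100,8,-1),((100+283/2.306),(100+457/2.306)))
for x in o: print(x, np.arctan2(*x[1][::-1]))
d=o[0][1]+o[1][1]; d/=np.linalg.norm(d); ex=np.array([d[1],-d[0]])
print("yaw frame x",np.arctan2(ex[1],ex[0]),"rail spacing",(o[1][0]-o[0][0])@ex, (o[0][0]@ex+o[1][0]@ex)/2)
# mould top front edge at z=68
g=cv2.cvtColor(im,cv2.COLOR_RGB2GRAY).astype(int); pts=[]
h=cv2.cvtColor(im,cv2.COLOR_RGB2HSV)
for u in range(228,292,2):
    col=h[95:125,u,1].astype(int); j=np.argmin(np.diff(col)); pts.append((u,95+j+.5))
print(np.array(pts)[::4].tolist())
P=ray(pts,.068,c)[:,:2]; print("mould face along y",np.round(P@d,4)[::4],np.median(P@d))
mf=np.median(P@d); xm=(o[0][0]@ex+o[1][0]@ex)/2
print("mould face pt",xm*ex+mf*d, "origin",xm*ex+(mf+.042)*d,"mould mid x",[ (ray([(100+q/2.306,256/2.306)],.068,c)[0,:2]@ex-xm) for q in(287,455)])
print("tan target",xm*ex+(mf+.0225+.006)*d)
E
```

```text
(array([0.5274719, 0.0234645], dtype=float32), array([0.32430568, 0.94595236], dtype=float32), 92) 1.2405187
(array([0.59787476, 0.00346133], dtype=float32), array([0.32465747, 0.94583166], dtype=float32), 92) 1.2401468
yaw frame x -0.33046362 rail spacing 0.07308417 0.52785975
[[228.0, 108.5], [236.0, 108.5], [244.0, 108.5], [252.0, 108.5], [260.0, 109.5], [268.0, 109.5], [276.0, 109.5], [284.0, 110.5]]
mould face along y [0.1471 0.1474 0.1478 0.1481 0.1477 0.148  0.1484 0.1479] 0.1478598369390671
mould face pt [ 0.54727613 -0.03142133] origin [0.56090436 0.00830614] mould mid x [np.float64(-0.029161088191030082), np.float64(0.03058862892449632)]
tan target [ 0.55652386 -0.00446341]
```

```bash
cat >> fr.py <<'E'
MF=np.array([.5473,-.0314]); YX=-.3305
EX=np.array([np.cos(YX),np.sin(YX)]); EY=np.array([-EX[1],EX[0]])
def W(x,y,z): return np.r_[MF+EX*x+EY*y,z]   # from mould_face, frame axes, m; z world
def inframe(p): d=np.array(p[:2])-MF; return np.round([d@EX*1000,d@EY*1000,p[2]*1000],1)
E
python3 - <<'E'
from fr import *
c=dict(np.load("w5.npz")); p,R,s=pose()
for v,dz in((527,.012),(495,-.010)):
    X=ray([(100+365/2.306,v/2.306)],p[2]+dz,c)[0]; print(R.inv().apply(X-p)*1000)
im=cv2.imread("pics/w5.png");print([im[v,258].tolist() for v in range(210,236,2)])
# TCP target: block centre is -5.4 in tool x (frame y)
t=W(0,.0225+.006+.0054,.13); print(t,goto(t,YX), inframe(p))
E
```

```text
[ 17.82177668   1.76320473 -12.0097663 ]
[16.19624434  1.85833699  9.99160378]
[[97, 97, 96], [96, 96, 95], [83, 91, 100], [65, 86, 105], [63, 85, 105], [63, 84, 105], [65, 86, 107], [65, 86, 108], [67, 88, 109], [71, 94, 116], [79, 105, 128], [83, 109, 135], [82, 108, 135]]
[0.55830109 0.00066534 0.13      ] (array([101.9,   5.6,  52.2]), 'turn about tool z', np.float64(0.0526), 'q6', np.float64(1.669), 'tilt', array([ 0.0017,  0.0007, -0.    ])) [ -0.3 -68.1 182.3]
```

```bash
python3 -m handwheel '[[[0,0,0],[0.002,0,0.053],-1],[[26,1,13],[0,0,0],-1],[[26,1,13],[0,0,0],-1],[[26,1,13],[0,0,0],-1],[[25,0,13],[0,0,0],-1],[[0,0,0],[0,0,0],-1],[[0,0,0],[0,0,0],-1]]' 40
python3 - <<'E'
from fr import *
p,R,s=pose(); print(inframe(p),goto(W(0,.0339,.05),YX),goto(W(0,.0339,.022),YX)[0])
im,c=shot("wrist","w6"); np.savez("w6.npz",**c)
E
```

```text
t: 7.02
eef_pos: [0.5614, -0.0005, 0.1309]
eef_rot: [0.814, 0.58, -0.0, 0.001]
contact_force: [1.3, -0.6, -0.3]
grip_width: 0.0589
finger_force: 43.3
[  3.3  33.8 130.9] (array([ 0.2, -3.4, 80.9]), 'turn about tool z', np.float64(-0.0023), 'q6', np.float64(1.903), 'tilt', array([ 0.0007,  0.0008, -0.    ])) [  0.2  -3.4 108.9]
```

```bash
python3 -m handwheel '[[[0,-3.4,25],[0,0,0],-1],[[0,0,28],[0,0,0],-1],[[0,0,28],[0,0,0],-1],[[0,0,0],[0,0,0],-1]]' 40
python3 - <<'E'
from fr import *
p,R,s=pose(); print(inframe(p),goto(W(0,.0339,.021),YX))
im,c=shot("wrist","w7"); np.savez("w7.npz",**c)
sd,c2=shot("side","s7")
q=proj(p,c2)[0].astype(int)
b=cv2.resize(im[:,:,::-1],(480,360)); a=cv2.resize(sd[q[1]-30:q[1]+30,q[0]-25:q[0]+25,::-1],(300,360),interpolation=cv2.INTER_CUBIC)
cv2.imwrite("pics/c7.png",np.hstack([a,b]))
E
```

```text
t: 7.58
eef_pos: [0.5564, 0.0005, 0.0483]
eef_rot: [0.815, 0.58, -0.002, -0.001]
contact_force: [-0.0, 0.1, -1.1]
grip_width: 0.0586
finger_force: 43.3
[-1.7 33.1 48.3] (array([ 0.9,  1.8, 27.3]), 'turn about tool z', np.float64(-0.0031), 'q6', np.float64(1.906), 'tilt', array([-0.0033,  0.0018, -0.    ]))
```

View pics/c7.png

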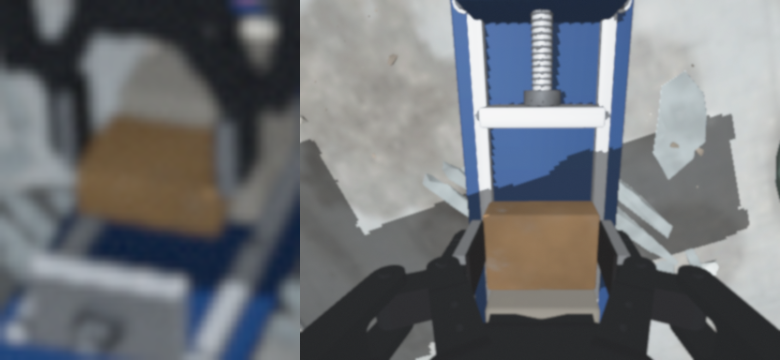

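The side crop shows the tan block hanging just over the frame between the rails. The wrist view on the right shows it aligned at (540,245), with the end plate's top at (542,117).

```bash
python3 - <<'E'
from fr import *
im=cv2.imread("pics/w7.png")[:,:,::-1].copy(); c=dict(np.load("w7.npz")); k=512/480
o=frame(im,c,range(100,20,-1),((485-300)*k,(608-300)*k))
for x in o: print(x[2],np.arctan2(x[1][1],x[1][0])-np.pi/2, inframe(np.r_[x[0],0]))
h=cv2.cvtColor(im,cv2.COLOR_RGB2HSV); pts=[]
for u in range(int(190*k),int(300*k),4):
    col=h[125:145,u,1].astype(int); pts.append((u,125+np.argmax(np.diff(col))+.5))
P=[inframe(x) for x in ray(pts,.05,c)]; print(np.array(P)[::3].tolist())
# left/right edges of held block top front edge -> x in frame
row=int(212*k)
print([im[int(240*k),u].tolist() for u in range(int(182*k),int(192*k))][:4])
E
```

```text
10 -0.31072485 [-35.5 125.2   0. ]
43 -0.30134416 [ 35.3 138.4   0. ]
[[-25.8, 91.3, 50.0], [-20.3, 91.7, 50.0], [-14.8, 91.7, 50.0], [-9.2, 91.7, 50.0], [-3.7, 91.7, 50.0], [1.8, 91.7, 50.0], [7.3, 91.7, 50.0], [12.8, 91.6, 50.0], [18.4, 91.6, 50.0], [23.9, 91.6, 50.0]]
[[39, 37, 38], [46, 41, 38], [71, 59, 49], [103, 84, 64]]
```

```bash
python3 -m handwheel '[[[1,2,6],[0,0,0],-1],[[0,0,8],[0,0,0],-1],[[0,0,8],[0,0,0],-1],[[0,0,5],[0,0,0],-1],[[0,0,0],[0,0,0],-1]]' 40
python3 - <<'E'
from fr import *
p,R,s=pose(); print(inframe(p),goto(W(0,.0279,.020),YX),np.round(R.inv().apply(s["contact_force"]),1))
E
```

```text
t: 8.3
eef_pos: [0.5601, 0.0019, 0.0221]
eef_rot: [0.814, 0.581, -0.0, -0.0]
contact_force: [0.6, -0.1, -1.1]
grip_width: 0.0586
finger_force: 43.5
[ 1.3 35.6 22.1] (array([-7.7, -1.3,  2.1]), 'turn about tool z', np.float64(-0.0016), 'q6', np.float64(1.906), 'tilt', array([-0.0006,  0.0006,  0.    ])) [0.1 0.6 1.1]
```

```bash
python3 -m handwheel '[[[0,-1.3,3],[0,0,0],-1],[[-3,0,0],[0,0,0],-1],[[-3,0,0],[0,0,0],-1],[[-3,0,0],[0,0,0],-1],[[-2,0,0],[0,0,0],-1],[[0,0,0],[0,0,0],-1]]' 40
python3 - <<'E'
from fr import *
p,R,s=pose(); print(inframe(p),np.round(R.inv().apply(s["contact_force"]),1))
E
```

```text
t: 9.05
eef_pos: [0.5569, -0.0059, 0.0202]
eef_rot: [0.814, 0.581, 0.003, -0.001]
contact_force: [1.9, 7.1, 1.1]
grip_width: 0.0582
finger_force: 43.7
[ 0.8 27.2 20.2] [ 7.3 -0.5 -1.1]
```

```bash
python3 -m handwheel '[[[0,0,0],[0,0,0],1],[[0,0,0],[0,0,0],1],[[0,0,0],[0,0,0],1],[[0,0,-20],[0,0,0],1],[[0,0,-40],[0,0,0],1],[[0,0,-40],[0,0,0],1],[[0,0,-40],[0,0,0],1],[[0,0,0],[0,0,0],1]]' 40
python3 - <<'E'
from fr import *
p,R,s=pose(); print(goto([.5846,-.3224,.17],-.4929+np.pi/2),s["grip_width"])
im,c=shot("wrist","w8"); np.savez("w8.npz",**c)
h=cv2.cvtColor(im,cv2.COLOR_RGB2HSV); m=cv2.inRange(h,(8,80,40),(24,255,255)); q=proj(W(0,.0225,.032),c)[0]
ctr,y,e,n=box(m,q,c,.032,(.045,.06)); print(inframe(np.r_[ctr,.032]),y,e,n)
E
```

```text
t: 10.05
eef_pos: [0.5584, -0.0085, 0.1638]
eef_rot: [0.814, 0.58, 0.003, 0.003]
contact_force: [0.4, -0.6, -0.1]
grip_width: 0.0852
finger_force: 0.0
(array([-288.2,  127.3,   -5.8]), 'turn about tool z', np.float64(-1.4104), 'q6', np.float64(1.889), 'tilt', array([ 0.0085, -0.0021, -0.    ])) 0.0851744380222011
[ 2.6 22.6 32. ] 1.2368 [0.0469 0.0586] 2841
```

```bash
python3 -m handwheel '[[[-36,16,0],[0,0,0],1],[[-36,16,0],[0,0,0],1],[[-36,16,0],[0,0,0],1],[[-36,16,0],[0,0,0],1],[[-36,16,0],[0,0,0],1],[[-36,16,0],[0,0,0],1],[[-36,16,0],[0,0,0],1],[[-36,15,0],[0,0,0],1]]'
python3 -m handwheel '[[[0,0,0],[0,0,-0.178],1],[[0,0,0],[0,0,-0.178],1],[[0,0,0],[0,0,-0.178],1],[[0,0,0],[0,0,-0.178],1],[[0,0,0],[0,0,-0.178],1],[[0,0,0],[0,0,-0.178],1],[[0,0,0],[0,0,-0.178],1],[[0,0,0],[0,0,-0.164],1]]'
python3 - <<'E'
from fr import *
p,R,s=pose()
im,c=shot("wrist","w9"); np.savez("w9.npz",**c)
g=cv2.bilateralFilter(im,5,20,3)
h=cv2.cvtColor(g,cv2.COLOR_RGB2HSV); m=cv2.inRange(h,(10,24,40),(30,90,130)); m=cv2.morphologyEx(m,cv2.MORPH_OPEN,np.ones((3,3)))
q=proj([.5846,-.3224,.04],c)[0]; print(q); r=box(m,q,c,.04,(.04,.055)); print(r)
print(goto(np.r_[r[0],.10],r[1]+np.pi/2),p)
E
```

```text
t: 11.1
eef_pos: [0.5809, -0.3227, 0.1576]
eef_rot: [0.814, 0.58, -0.001, -0.001]
contact_force: [0.6, -0.6, -0.2]
grip_width: 0.0854
finger_force: 0.0
t: 12.1
eef_pos: [0.5808, -0.3214, 0.1575]
eef_rot: [0.241, 0.97, 0.0, -0.002]
contact_force: [0.1, -0.2, -0.4]
grip_width: 0.0855
finger_force: 0.0
[256.57821235 189.47401434]
(array([ 0.5829, -0.3236]), np.float32(-0.4873), array([0.0445, 0.0495]), 2454)
(array([-3.1, -0.9, 57.6]), 'turn about tool z', np.float64(0.0028), 'q6', np.float64(-0.021), 'tilt', array([-0.0001, -0.0032, -0.    ])) [ 0.58077053 -0.32140514  0.15754278]
```

```bash
python3 -m handwheel '[[[-2.5,-1.5,20],[0,-0.003,0.003],1],[[0,0,40],[0,0,0],1],[[0,0,40],[0,0,0],1],[[0,0,28],[0,0,0],1],[[0,0,14],[0,0,0],1],[[0,0,0],[0,0,0],1]]'
python3 - <<'E'
from fr import *
print(goto([.584,-.323,.015],-.49+np.pi/2))
E
```

```text
t: 12.9
eef_pos: [0.5827, -0.3239, 0.0162]
eef_rot: [0.246, 0.969, -0.0, 0.0]
contact_force: [-0.0, 1.0, 0.7]
grip_width: 0.0853
finger_force: 0.0
(array([-0.7,  1.5,  1.2]), 'turn about tool z', np.float64(-0.0069), 'q6', np.float64(-0.011), 'tilt', array([-0.    ,  0.0003, -0.    ]))
```

```bash
python3 -m handwheel '[[[0,1,1],[0,0,0],-1],[[0,0,0],[0,0,0],-1],[[0,0,0],[0,0,0],-1],[[0,0,0],[0,0,0],-1],[[0,0,0],[0,0,0],-1]]' 50
python3 -m handwheel '[[[0,0,-30],[0,0,0],-1],[[0,0,-50],[0,0,0],-1],[[0,0,-50],[0,0,0],-1],[[0,0,-20],[0,0,0],-1],[[0,0,0],[0,0,0],-1]]' 50
python3 - <<'E'
from fr import *
print(goto(W(0,-.045,.165),YX))
E
```

```text
t: 13.52
eef_pos: [0.5856, -0.3243, 0.0188]
eef_rot: [0.245, 0.969, -0.001, 0.004]
contact_force: [1.4, 0.7, 6.0]
grip_width: 0.0539
finger_force: 55.4
t: 14.15
eef_pos: [0.5847, -0.3239, 0.169]
eef_rot: [0.245, 0.969, -0.001, 0.004]
contact_force: [0.4, -0.5, -1.3]
grip_width: 0.0539
finger_force: 54.7
(array([164.7, 195. ,   2.7]), 'turn about tool z', np.float64(1.4053), 'q6', np.float64(-0.01), 'tilt', array([ 0.    ,  0.0078, -0.    ]))
```

```bash
python3 -m handwheel '[[[23.5,28,0],[0,0.008,0],-1],[[23.5,28,0],[0,0,0],-1],[[23.5,28,0],[0,0,0],-1],[[23.5,28,0],[0,0,0],-1],[[23.5,28,0],[0,0,0],-1],[[23.5,28,0],[0,0,0],-1],[[23.5,27,0],[0,0,0],-1],[[0,0,0],[0,0,0.175],-1]]' 50
python3 -m handwheel '[[[0,0,0],[0,0,0.176],-1],[[0,0,0],[0,0,0.176],-1],[[0,0,0],[0,0,0.176],-1],[[0,0,0],[0,0,0.176],-1],[[0,0,0],[0,0,0.176],-1],[[0,0,0],[0,0,0.176],-1],[[0,0,0],[0,0,0.176],-1],[[0,0,0],[0,0,0],-1]]' 50
python3 - <<'E'
from fr import *
p,R,s=pose(); print(inframe(p),goto(W(0,.071,.12),YX))
im,c=shot("wrist","w10"); np.savez("w10.npz",**c)
X=ray([(257,v) for v in range(190,270,4)],p[2]+.0212,c); 
print([(v,round(float(x),1),im[v,257].tolist()) for v,x in zip(range(190,270,4),(R.inv().apply(X-p)*1000)[:,0])])
E
```

```text
t: 15.15
eef_pos: [0.5296, -0.0709, 0.1651]
eef_rot: [0.33, 0.944, 0.0, -0.005]
contact_force: [0.5, -0.5, -1.8]
grip_width: 0.054
finger_force: 54.6
t: 16.15
eef_pos: [0.5305, -0.0734, 0.1654]
eef_rot: [0.814, 0.581, -0.002, -0.003]
contact_force: [-0.5, -0.1, -1.9]
grip_width: 0.0538
finger_force: 54.6
[ -2.2 -45.2 165.4] (array([116.2,   2.6,  45.3]), 'turn about tool z', np.float64(0.0004), 'q6', np.float64(1.763), 'tilt', array([-0.008,  0.   ,  0.   ]))
[(190, 38.7, [34, 33, 31]), (194, 37.0, [33, 31, 29]), (198, 35.2, [73, 69, 64]), (202, 33.4, [84, 80, 73]), (206, 31.6, [85, 80, 74]), (210, 29.8, [86, 81, 74]), (214, 28.0, [85, 79, 74]), (218, 26.2, [85, 80, 74]), (222, 24.3, [86, 82, 76]), (226, 22.4, [101, 95, 87]), (230, 20.6, [103, 96, 89]), (234, 18.7, [102, 96, 89]), (238, 16.7, [102, 96, 89]), (242, 14.8, [102, 97, 89]), (246, 12.9, [103, 97, 89]), (250, 10.9, [104, 97, 90]), (254, 8.9, [104, 98, 90]), (258, 6.9, [103, 97, 89]), (262, 4.9, [102, 96, 89]), (266, 2.9, [102, 96, 88])]
```

```bash
python3 -m handwheel '[[[28,1,0],[-0.008,0,0],-1],[[28,1,0],[0,0,0],-1],[[28,1,0],[0,0,0],-1],[[27,0,15],[0,0,0],-1],[[0,0,25],[0,0,0],-1],[[0,0,25],[0,0,0],-1],[[0,0,20],[0,0,0],-1],[[0,0,0],[0,0,0],-1]]' 50
python3 - <<'E'
from fr import *
p,R,s=pose(); print(inframe(p),goto(W(0,.065,.078),YX),np.round(s["contact_force"],1))
im,c=shot("wrist","w11"); np.savez("w11.npz",**c); sd,c2=shot("side","s11")
q=proj(p,c2)[0].astype(int)
b=cv2.resize(im[:,:,::-1],(512,384)); a=cv2.resize(sd[q[1]-34:q[1]+30,q[0]-24:q[0]+24,::-1],(288,384),interpolation=cv2.INTER_CUBIC)
cv2.imwrite("pics/c11.png",np.hstack([a,b]))
E
```

```text
t: 17.2
eef_pos: [0.569, 0.0302, 0.08]
eef_rot: [0.814, 0.581, -0.001, -0.0]
contact_force: [1.1, -0.2, -1.1]
grip_width: 0.0539
finger_force: 54.6
[ 0.5 65.3 80. ] (array([-0.3, -0.5,  2. ]), 'turn about tool z', np.float64(0.0004), 'q6', np.float64(1.954), 'tilt', array([-0.0015,  0.0015,  0.    ])) [ 1.1 -0.2 -1.1]
```

View pics/c11.png

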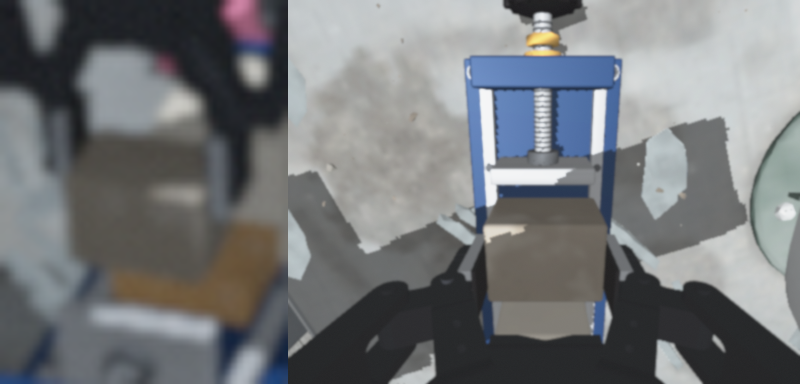

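The side crop shows the dark block held over the tan one, just behind the plate. The wrist view (offset 288) shows its front face between v≈199 and 226, and the plate's inner edge at v≈185.

```bash
python3 - <<'E'
from fr import *
im=cv2.imread("pics/w11.png")[:,:,::-1]; c=dict(np.load("w11.npz")); p,R,s=pose()
g=im.astype(int).sum(2)
for u in(220,235,270,290): print(u,[(v,g[v,u],*im[v,u][[0,2]]) for v in range(182,204,2)])
for v,z in((185,.05),(198,p[2]-.0188),(199.5,p[2]-.0188),(226,p[2]+.0212)): print(v,inframe(ray([(257,v)],z,c)[0]))
E
```

```text
220 [(182, np.int64(697), np.uint8(230), np.uint8(235)), (184, np.int64(527), np.uint8(170), np.uint8(182)), (186, np.int64(223), np.uint8(60), np.uint8(92)), (188, np.int64(184), np.uint8(43), np.uint8(84)), (190, np.int64(183), np.uint8(42), np.uint8(84)), (192, np.int64(182), np.uint8(42), np.uint8(83)), (194, np.int64(184), np.uint8(43), np.uint8(84)), (196, np.int64(192), np.uint8(49), np.uint8(83)), (198, np.int64(235), np.uint8(79), np.uint8(79)), (200, np.int64(249), np.uint8(88), np.uint8(77)), (202, np.int64(250), np.uint8(89), np.uint8(77))]
235 [(182, np.int64(699), np.uint8(231), np.uint8(235)), (184, np.int64(527), np.uint8(170), np.uint8(182)), (186, np.int64(227), np.uint8(62), np.uint8(93)), (188, np.int64(181), np.uint8(42), np.uint8(83)), (190, np.int64(183), np.uint8(42), np.uint8(84)), (192, np.int64(182), np.uint8(42), np.uint8(83)), (194, np.int64(180), np.uint8(41), np.uint8(83)), (196, np.int64(195), np.uint8(50), np.uint8(84)), (198, np.int64(234), np.uint8(78), np.uint8(79)), (200, np.int64(250), np.uint8(89), np.uint8(77)), (202, np.int64(252), np.uint8(90
[... 522 characters left out ...]
)), (202, np.int64(254), np.uint8(90), np.uint8(78))]
290 [(182, np.int64(388), np.uint8(127), np.uint8(132)), (184, np.int64(312), np.uint8(98), np.uint8(111)), (186, np.int64(200), np.uint8(50), np.uint8(86)), (188, np.int64(184), np.uint8(42), np.uint8(84)), (190, np.int64(183), np.uint8(42), np.uint8(84)), (192, np.int64(181), np.uint8(41), np.uint8(83)), (194, np.int64(181), np.uint8(42), np.uint8(83)), (196, np.int64(192), np.uint8(49), np.uint8(83)), (198, np.int64(237), np.uint8(79), np.uint8(80)), (200, np.int64(253), np.uint8(90), np.uint8(78)), (202, np.int64(255), np.uint8(90), np.uint8(79))]
185 [ 1.5 91.9 50. ]
198 [ 1.5 88.3 63.7]
199.5 [ 1.5 87.4 63.7]
226 [  1.6  88.9 103.7]
```

```bash
python3 -m handwheel '[[[0,-0.5,12],[0,0,0],-1],[[0,0,12],[0,0,0],-1],[[0,0,12],[0,0,0],-1],[[0,0,8],[0,0,0],-1],[[0,0,4],[0,0,0],-1],[[0,0,0],[0,0,0],-1]]' 50
python3 - <<'E'
from fr import *
p,R,s=pose(); print(inframe(p),goto(W(0,.065,.0288),YX),np.round(R.inv().apply(s["contact_force"]),1))
E
```

```text
t: 18.05
eef_pos: [0.5708, 0.0305, 0.0342]
eef_rot: [0.814, 0.581, 0.001, 0.001]
contact_force: [-0.2, 1.0, -1.2]
grip_width: 0.0541
finger_force: 54.6
[ 2.2 66.2 34.2] (array([-1.2, -2.2,  5.4]), 'turn about tool z', np.float64(-0.0015), 'q6', np.float64(1.957), 'tilt', array([ 0.0033, -0.0005, -0.    ])) [ 0.9 -0.5  1.2]
```

```bash
python3 -m handwheel '[[[-1,-2,3],[0,0,0],-1],[[0,0,3],[0,0,0],-1],[[-2,0,0],[0,0,0],-1],[[-2,0,0],[0,0,0],-1],[[-2,0,0],[0,0,0],-1],[[0,0,0],[0,0,0],-1]]' 50
python3 - <<'E'
from fr import *
p,R,s=pose(); print(inframe(p),np.round(R.inv().apply(s["contact_force"]),1))
E
```

```text
t: 18.8
eef_pos: [0.5678, 0.0257, 0.0291]
eef_rot: [0.814, 0.581, 0.003, 0.001]
contact_force: [1.5, 5.4, 1.2]
grip_width: 0.0537
finger_force: 54.9
[ 0.8 60.7 29.1] [ 5.6 -0.4 -1.1]
```

```bash
python3 -m handwheel '[[[0,0,0],[0,0,0],1],[[0,0,0],[0,0,0],1],[[0,0,0],[0,0,0],1],[[0,0,-20],[0,0,0],1],[[0,0,-45],[0,0,0],1],[[0,0,-45],[0,0,0],1],[[0,0,-45],[0,0,0],1],[[0,0,0],[0,0,0],1]]' 40
python3 - <<'E'
from fr import *
p,R,s=pose()
im,c=shot("wrist","w12"); np.savez("w12.npz",**c)
g=im.astype(int); q0=proj(W(0,.078,.05),c)[0]; u=int(q0[0])
for uu in(u-25,u,u+25): print([(v,g[v,uu].tolist(),inframe(ray([(uu,v)],.05,c)[0])[1]) for v in range(int(q0[1])-24,int(q0[1])+6,2)])
print(inframe(p),goto([.487,.22,.2],YX), s["qpos"])
im,c=shot("side","s12"); np.savez("s12.npz",**c)
E
```

```text
t: 19.8
eef_pos: [0.569, 0.0244, 0.188]
eef_rot: [0.814, 0.58, 0.005, 0.004]
contact_force: [0.2, 0.3, 0.0]
grip_width: 0.0855
finger_force: 0.0
[(139, [222, 225, 228], np.float64(100.7)), (141, [236, 238, 239], np.float64(98.8)), (143, [234, 236, 238], np.float64(97.0)), (145, [228, 231, 234], np.float64(95.2)), (147, [211, 215, 220], np.float64(93.3)), (149, [124, 140, 170], np.float64(91.5)), (151, [86, 112, 158], np.float64(89.6)), (153, [84, 107, 146], np.float64(87.7)), (155, [88, 101, 126], np.float64(85.8)), (157, [127, 127, 129], np.float64(83.9)), (159, [177, 172, 163], np.float64(82.0)), (161, [195, 189, 179], np.float64(80.1)), (163, [191, 185, 176], np.float64(78.2)), (165, [147, 143, 138], np.float64(76.3)), (167, [106, 104, 104], np.float64(74.4))]
[(139, [220, 223, 226], np.float64(100.6)), (141, [233, 235, 237], np.float64(98.8)), (143, [232, 234, 237], np.float64(96.9)), (145, [227, 229, 233], np.float64(95.1)), (147, [208, 213, 217], np.float64(93.2)), (149, [117, 130, 154], np.float64(91.4)), (151, [74, 79, 93], np.float64(89.5)), (153, [78, 74, 69], np.float64(87
[... 474 characters left out ...]
204, 209, 214], np.float64(93.1)), (149, [104, 113, 130], np.float64(91.3)), (151, [70, 71, 78], np.float64(89.4)), (153, [79, 75, 69], np.float64(87.5)), (155, [83, 78, 72], np.float64(85.7)), (157, [135, 128, 116], np.float64(83.8)), (159, [176, 166, 151], np.float64(81.9)), (161, [142, 133, 122], np.float64(80.0)), (163, [98, 93, 84], np.float64(78.0)), (165, [95, 90, 82], np.float64(76.1)), (167, [95, 89, 81], np.float64(74.2))]
[  2.4  59.8 188. ] (array([ 158.7, -139.7,  -15.4]), 'turn about tool z', np.float64(-0.0019), 'q6', np.float64(1.947), 'tilt', array([ 0.0079, -0.002 , -0.    ])) [ 4.34650405e-02  3.88763037e-01  9.86882824e-02  1.26798840e+00
 -1.12625481e-03  1.94675280e+00]
```

```bash
python3 -m handwheel '[[[30,-28,0],[0.008,-0.002,0],1],[[30,-28,0],[0,0,0],1],[[30,-28,0],[0,0,0],1],[[30,-28,0],[0,0,0],1],[[30,-28,-10],[0,0,0],1],[[0,0,0],[0,0,0],1]]' 40
python3 - <<'E'
from fr import *
p,R,s=pose(); print(p)
im,c=shot("wrist","w13"); np.savez("w13.npz",**c)
cv2.imwrite("pics/w13b.png",cv2.resize(im[:,:,::-1],(800,600),interpolation=cv2.INTER_CUBIC))
E
```

```text
t: 20.65
eef_pos: [0.4811, 0.2139, 0.1923]
eef_rot: [0.813, 0.582, -0.003, -0.002]
contact_force: [0.1, -0.7, 0.4]
grip_width: 0.0855
finger_force: 0.0
[0.48107014 0.21385578 0.19232233]
```

View pics/w13b.png

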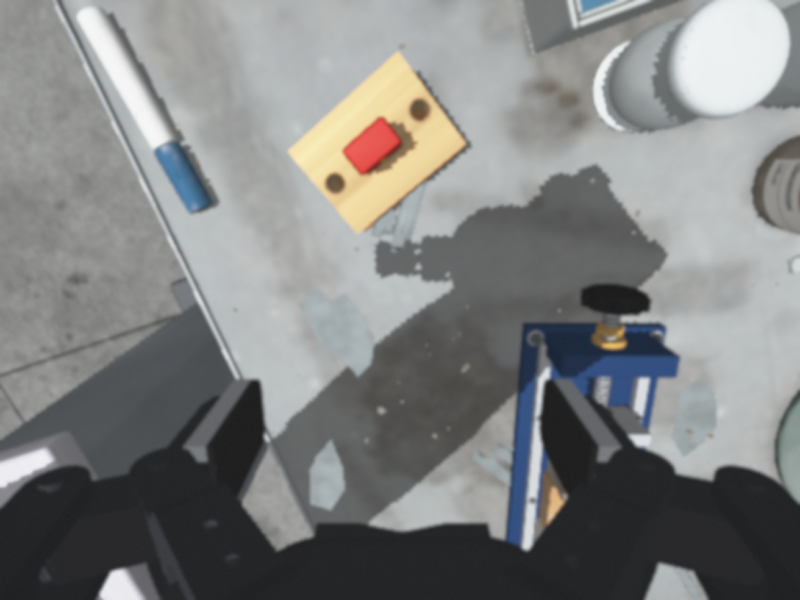

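The wrist view shows the stand at (378,143), the red handle's top at (372,145), the frame at lower right and the jar at upper right. The handle's long side runs from lower-left to upper-right.

```bash
python3 - <<'E'
from fr import *
im=cv2.imread("pics/w13.png")[:,:,::-1].copy(); c=dict(np.load("w13.npz")); k=1/1.5625
h=cv2.cvtColor(im,cv2.COLOR_RGB2HSV); m=cv2.inRange(h,(0,150,70),(8,255,255))|cv2.inRange(h,(172,150,70),(180,255,255))
r=box(m,(372*k,145*k),c,.1,(.016,.026)); print("handle",r)
m2=cv2.inRange(h,(10,60,90),(30,255,255))|m; m2=cv2.morphologyEx(m2,cv2.MORPH_CLOSE,np.ones((9,9))); print("stand",box(m2,(372*k,145*k),c,.058,(.06,.08)))
print(goto(np.r_[r[0],.15],r[1]))
E
```

```text
handle (array([0.494 , 0.2932]), np.float32(-1.2222), array([0.0164, 0.0255]), 725)
stand (array([0.4931, 0.2935]), np.float32(-1.2132), array([0.062 , 0.0812]), 6730)
(array([ 80.5, -14.1,  41.9]), 'turn about tool z', np.float64(0.8927), 'q6', np.float64(2.315), 'tilt', array([-0.006 ,  0.0037,  0.    ]))
```

```bash
python3 -m handwheel '[[[40,-7,0],[-0.006,0.004,0],1],[[40,-7,0],[0,0,0],1],[[0,0,0],[0,0,-0.175],1],[[0,0,0],[0,0,-0.175],1],[[0,0,0],[0,0,-0.175],1],[[0,0,0],[0,0,-0.175],1],[[0,0,0],[0,0,-0.175],1],[[0,0,0],[0,0,-0.175],1]]' 60
python3 -m handwheel '[[[0,0,0],[0,0,-0.175],1],[[0,0,0],[0,0,-0.175],1],[[0,0,0],[0,0,-0.175],1],[[0,0,0],[0,0,-0.175],1],[[0,0,0],[0,0,-0.175],1],[[0,0,0],[0,0,-0.175],1],[[0,0,0],[0,0,-0.149],1],[[0,0,0],[0,0,0],1]]' 60
python3 - <<'E'
from fr import *
im,c=shot("wrist","w14"); np.savez("w14.npz",**c)
h=cv2.cvtColor(im,cv2.COLOR_RGB2HSV); m=cv2.inRange(h,(0,150,70),(8,255,255))|cv2.inRange(h,(172,150,70),(180,255,255))
q=proj([.494,.2932,.1],c)[0]; r=box(m,q,c,.1,(.016,.026)); print("handle",r)
print(goto(np.r_[r[0],.066],r[1]), inframe(pose()[0]))
E
```

```text
t: 21.7
eef_pos: [0.4958, 0.2904, 0.192]
eef_rot: [0.412, 0.911, -0.0, 0.0]
contact_force: [-0.7, 0.4, 0.8]
grip_width: 0.0854
finger_force: 0.0
t: 22.7
eef_pos: [0.4957, 0.2906, 0.1923]
eef_rot: [-0.17, 0.985, 0.0, 0.0]
contact_force: [0.3, -0.0, -0.0]
grip_width: 0.0856
finger_force: 0.0
handle (array([0.4929, 0.2932]), np.float32(-1.2279), array([0.0155, 0.0335]), 685)
(array([  2. ,   3.1, 126.5]), 'turn about tool z', np.float64(-0.0009), 'q6', np.float64(0.189), 'tilt', array([0.0002, 0.0009, 0.    ])) [-153.4  288.1  192.5]
```

```bash
python3 -m handwheel '[[[2,3,25],[0,0,0],1],[[0,0,40],[0,0,0],1],[[0,0,35],[0,0,0],1],[[0,0,20],[0,0,0],1],[[0,0,6],[0,0,0],1],[[0,0,0],[0,0,0],1]]' 60
python3 - <<'E'
from fr import *
print(goto([.4932,.2932,.066],-1.2225))
E
```

```text
t: 23.5
eef_pos: [0.4932, 0.2943, 0.0677]
eef_rot: [-0.172, 0.985, 0.001, 0.001]
contact_force: [0.3, 0.5, -0.2]
grip_width: 0.0854
finger_force: 0.0
(array([ 0.4, -1. ,  1.7]), 'turn about tool z', np.float64(-0.0035), 'q6', np.float64(0.193), 'tilt', array([ 0.0007,  0.0025, -0.    ]))
```

```bash
python3 -m handwheel '[[[0.4,-1,1.5],[0,0,0],-1],[[0,0,0],[0,0,0],-1],[[0,0,0],[0,0,0],-1],[[0,0,0],[0,0,0],-1],[[0,0,0],[0,0,0],-1],[[0,0,0],[0,0,0],-1],[[0,0,0],[0,0,0],-1]]' 80
python3 -m handwheel '[[[0,0,-15],[0,0,0],-1],[[0,0,-30],[0,0,0],-1],[[0,0,-35],[0,0,0],-1],[[0,0,-40],[0,0,0],-1],[[0,0,-30],[0,0,0],-1],[[0,0,0],[0,0,0],-1],[[0,0,0],[0,0,0],-1]]' 80
python3 - <<'E'
from fr import *
p,R,s=pose(); print(p,goto(p,-1.2225))
im,c=shot("wrist","w15"); np.savez("w15.npz",**c); sd,c2=shot("side","s15"); np.savez("s15.npz",**c2)
for sy in(5,-5):
    T=p+R.apply([0,sy/1000,.063]); print(sy,proj(T,c)[0],proj(T,c2)[0])
q=proj(p+R.apply([0,0,.03]),c)[0].astype(int); q2=proj(p+R.apply([0,0,.03]),c2)[0].astype(int)
a=cv2.resize(im[q[1]-65:q[1]+65,q[0]-65:q[0]+65,::-1],(390,390),interpolation=cv2.INTER_CUBIC)
b=cv2.resize(sd[q2[1]-50:q2[1]+50,q2[0]-50:q2[0]+50,::-1],(390,390),interpolation=cv2.INTER_CUBIC)
cv2.imwrite("pics/c15.png",np.hstack([a,b])); print(q-65,q2-50)
E
```

```text
t: 24.38
eef_pos: [0.4935, 0.2937, 0.0668]
eef_rot: [-0.172, 0.985, 0.001, 0.002]
contact_force: [0.7, -0.2, 4.0]
grip_width: 0.0152
finger_force: 78.6
t: 25.25
eef_pos: [0.4921, 0.2929, 0.2153]
eef_rot: [-0.172, 0.985, 0.0, 0.001]
contact_force: [0.7, 1.1, -2.1]
grip_width: 0.0149
finger_force: 78.2
[0.492058   0.29288403 0.21527122] (array([0., 0., 0.]), 'turn about tool z', np.float64(-0.0022), 'q6', np.float64(0.191), 'tilt', array([0.0006, 0.0013, 0.    ]))
5 [263.60183782 204.37949942] [282.3865859  270.39469613]
-5 [249.69349299 204.37304941] [279.75672124 266.38752098]
[191 157] [231 202]
```

View pics/c15.png

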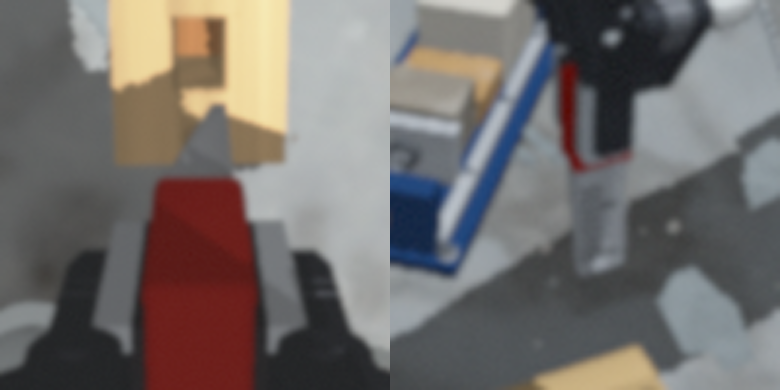

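The wrist crop shows the blade's tip displaced to the tool's +y side, at full-picture u≈263 against a predicted 263.6 for +y. So the gauge's flat back faces tool +y. The side crop shows the gauge hanging straight.

```bash
python3 - <<'E'
from fr import *
print(goto(W(0,.0845,.2),YX+np.pi/2))
E
```

```text
(array([   4.7, -257.8,   14.4]), 'turn about tool z', np.float64(0.6766), 'q6', np.float64(0.191), 'tilt', array([ 0.0002, -0.0004, -0.    ]))
```

```bash
python3 -m handwheel '[[[1,-43,0],[0,0,0],-1],[[1,-43,0],[0,0,0],-1],[[1,-43,0],[0,0,0],-1],[[1,-43,0],[0,0,0],-1],[[0,-43,0],[0,0,0],-1],[[0,-43,0],[0,0,0],-1],[[0,0,0],[0,0,0.17],-1],[[0,0,0],[0,0,0.17],-1]]' 80
python3 -m handwheel '[[[0,0,0],[0,0,0.17],-1],[[0,0,0],[0,0,0.167],-1],[[0,0,25],[0,0,0],-1],[[0,0,0],[0,0,0],-1],[[0,0,0],[0,0,0],-1]]' 80
python3 - <<'E'
from fr import *
p,R,s=pose(); print(inframe(p),goto(W(0,.0845,.135),YX+np.pi/2))
E
```

```text
t: 26.35
eef_pos: [0.5757, 0.0481, 0.2141]
eef_rot: [0.001, 1.0, 0.001, -0.0]
contact_force: [-0.4, -0.1, -1.3]
grip_width: 0.0149
finger_force: 78.4
t: 26.98
eef_pos: [0.5762, 0.0492, 0.1907]
eef_rot: [0.165, 0.986, 0.001, 0.0]
contact_force: [-0.1, -0.1, -1.2]
grip_width: 0.015
finger_force: 78.4
[  1.2  85.6 190.7] (array([ 1.2, -1.3, 55.7]), 'turn about tool z', np.float64(-0.0004), 'q6', np.float64(0.415), 'tilt', array([ 0.0022,  0.0007, -0.    ]))
```

```bash
python3 -m handwheel '[[[1,-1.3,25],[0.002,0.001,0],-1],[[0,0,20],[0,0,0],-1],[[0,0,10],[0,0,0],-1],[[0,0,0],[0,0,0],-1],[[0,0,0],[0,0,0],-1]]' 80
python3 - <<'E'
from fr import *
p,R,s=pose(); print(inframe(p),goto(W(0,.0845,.12),YX+np.pi/2))
im,c=shot("wrist","w16"); np.savez("w16.npz",**c)
for x in(-.016,-.024):
  print(x,[(y,im[int(round(v)),int(round(u))].tolist()) for y in np.arange(80,97,1) for u,v in [proj(W(x,y/1000,.05),c)[0]]])
# tip: prediction and row profile
T=p+R.apply([.010,.005,.0638]); u,v=proj(T,c)[0]; print("tip pred",u,v)
print([(r,[im[int(v)+r,int(u)+d].sum(dtype=int).item() for d in range(-14,15,2)]) for r in(-6,-3,0,3,6,10)])
E
```

```text
t: 27.6
eef_pos: [0.576, 0.0485, 0.1371]
eef_rot: [0.165, 0.986, 0.001, 0.001]
contact_force: [-0.1, -0.3, -0.9]
grip_width: 0.0148
finger_force: 78.4
[  1.3  84.9 137.1] (array([ 1.3, -0.4, 17.1]), 'turn about tool z', np.float64(-0.0004), 'q6', np.float64(0.415), 'tilt', array([0.0015, 0.0026, 0.    ]))
-0.016 [(np.int64(80), [125, 121, 114]), (np.int64(81), [125, 120, 113]), (np.int64(82), [121, 116, 110]), (np.int64(83), [112, 108, 104]), (np.int64(84), [91, 91, 94]), (np.int64(85), [64, 70, 86]), (np.int64(86), [42, 56, 84]), (np.int64(87), [44, 61, 92]), (np.int64(88), [52, 74, 112]), (np.int64(89), [68, 97, 150]), (np.int64(90), [79, 103, 149]), (np.int64(91), [118, 129, 154]), (np.int64(92), [173, 178, 187]), (np.int64(93), [232, 234, 237]), (np.int64(94), [236, 238, 240]), (np.int64(95), [238, 240, 241]), (np.int64(96), [240, 241, 243])]
-0.024 [(np.int64(80), [126, 121, 114]), (np.int64(81), [127, 122, 114]), (np.int64(82), [120, 116, 109]), (np.int64(83), [109, 106, 102]), (np.int64(84), [88, 91, 99]), (np.int64(85), [68, 83, 114]), (np.int64(86), [68, 100, 153]), (np.int6
[... 160 characters left out ...]
64(92), [216, 218, 222]), (np.int64(93), [232, 234, 236]), (np.int64(94), [237, 238, 240]), (np.int64(95), [238, 240, 242]), (np.int64(96), [240, 242, 243])]
tip pred 262.33379433387057 191.43855955738337
[(-6, [331, 324, 307, 257, 190, 177, 180, 234, 542, 703, 717, 722, 721, 714, 604]), (-3, [333, 324, 310, 257, 189, 177, 179, 238, 543, 702, 717, 722, 721, 714, 592]), (0, [326, 322, 308, 258, 188, 177, 208, 271, 401, 654, 715, 721, 719, 714, 593]), (3, [319, 315, 307, 256, 188, 213, 290, 316, 328, 546, 708, 721, 719, 714, 609]), (6, [312, 314, 306, 259, 220, 291, 320, 319, 316, 449, 697, 721, 718, 715, 598]), (10, [316, 318, 317, 294, 313, 323, 322, 319, 315, 347, 609, 717, 717, 714, 589])]
```

```bash
python3 -m handwheel '[[[1,-0.9,6],[0.0015,0.0026,0],-1],[[0,0,8],[0,0,0],-1],[[0,0,8],[0,0,0],-1],[[0,0,0],[0,0,0],-1]]' 80
python3 - <<'E'
from fr import *
p,R,s=pose(); print(inframe(p),goto(W(0,.084,.104),YX+np.pi/2),np.round(R.inv().apply(s["contact_force"]),1))
E
```

```text
t: 28.15
eef_pos: [0.5731, 0.0478, 0.1127]
eef_rot: [0.165, 0.986, -0.001, -0.002]
contact_force: [0.7, 0.8, -0.4]
grip_width: 0.0153
finger_force: 78.4
[ -1.3  83.3 112.7] (array([-1.4,  0.7,  8.7]), 'turn about tool z', np.float64(-0.0004), 'q6', np.float64(0.414), 'tilt', array([-0.0018, -0.004 , -0.    ])) [-0.4  1.   0.4]
```

```bash
python3 -m handwheel '[[[-0.5,0.5,3],[0,0,0],-1],[[0,0,3],[0,0,0],-1],[[0,0,3],[0,0,0],-1],[[0,0,0],[0,0,0],-1],[[0,0,0],[0,0,0],-1]]' 80
python3 - <<'E'
from fr import *
p,R,s=pose(); print(inframe(p),goto(W(0,.085,.094),YX+np.pi/2),np.round(R.inv().apply(s["contact_force"]),1),np.round(s["moment"],2))
E
```

```text
t: 28.78
eef_pos: [0.5747, 0.0482, 0.1051]
eef_rot: [0.165, 0.986, -0.0, -0.001]
contact_force: [-0.0, -0.0, -1.1]
grip_width: 0.015
finger_force: 78.4
[1.000e-01 8.420e+01 1.051e+02] (array([ 0. ,  0.8, 11.1]), 'turn about tool z', np.float64(-0.0004), 'q6', np.float64(0.415), 'tilt', array([-0.0007, -0.0016,  0.    ])) [ 0.  -0.   1.1] [-0.02 -0.02  0.05]
```

```bash
python3 -m handwheel '[[[0,0.4,2],[0,0,0],-1],[[0,0.4,2],[0,0,0],-1],[[0,0.4,2],[0,0,0],-1],[[0,0,0],[0,0,0],-1]]' 80
python3 - <<'E'
from fr import *
p,R,s=pose(); print(inframe(p),np.round(R.inv().apply(s["contact_force"]),1),np.round(s["moment"],2))
E
```

```text
t: 29.28
eef_pos: [0.5747, 0.0485, 0.0987]
eef_rot: [0.165, 0.986, -0.001, -0.001]
contact_force: [-0.3, -4.3, -1.5]
grip_width: 0.0152
finger_force: 78.3
[-0.  84.5 98.7] [-1.1 -4.1  1.5] [-1.05  0.15  0.02]
```

```bash
python3 -m handwheel '[[[0,-0.6,1.5],[0,0,0],-1],[[0,0,1.5],[0,0,0],-1],[[0,0,0],[0,0,0],-1]]' 80
python3 - <<'E'
from fr import *
p,R,s=pose(); print(inframe(p),np.round(R.inv().apply(s["contact_force"]),1),np.round(s["moment"],2))
E
```

```text
t: 29.65
eef_pos: [0.5747, 0.0485, 0.0959]
eef_rot: [0.165, 0.986, -0.001, -0.001]
contact_force: [-1.4, -4.7, -0.1]
grip_width: 0.0153
finger_force: 78.5
[-0.  84.5 95.9] [-0.2 -4.9  0.1] [-1.    0.18  0.08]
```

```bash
python3 -m handwheel '[[[0,-0.3,1.5],[0,0,0],-1],[[0,0,1.5],[0,0,0],-1],[[0,0,0],[0,0,0],-1]]' 80
python3 - <<'E'
from fr import *
p,R,s=pose(); print(inframe(p),np.round(R.inv().apply(s["contact_force"]),1),np.round(s["moment"],2),goto(p,YX+np.pi/2)[2:])
E
```

```text
t: 30.02
eef_pos: [0.5746, 0.0484, 0.0928]
eef_rot: [0.165, 0.986, -0.0, -0.001]
contact_force: [-0.2, -3.0, -0.5]
grip_width: 0.0148
finger_force: 78.5
[-0.  84.4 92.8] [-0.8 -2.9  0.5] [-0.97  0.21 -0.02] (np.float64(-0.0004), 'q6', np.float64(0.415), 'tilt', array([-0.0009, -0.0018,  0.    ]))
```

```bash
python3 -m handwheel '[[[0,0,1],[0,0,0],-1],[[0,0,1],[0,0,0],-1],[[0,0,1],[0,0,0],-1],[[0,0,0],[0,0,0],-1]]' 80
python3 - <<'E'
from fr import *
p,R,s=pose(); print(inframe(p),np.round(R.inv().apply(s["contact_force"]),1),np.round(s["moment"],2))
E
```

```text
t: 30.52
eef_pos: [0.5746, 0.0484, 0.0899]
eef_rot: [0.165, 0.986, -0.0, -0.001]
contact_force: [-1.9, -4.2, -0.1]
grip_width: 0.0146
finger_force: 78.6
[-0.  84.4 89.9] [ 0.4 -4.6  0.1] [-0.98  0.23  0.06]
```

```bash
python3 -m handwheel '[[[0,-0.4,1],[0,0,0],-1],[[0,0,1],[0,0,0],-1],[[0,0,0],[0,0,0],-1]]' 80
python3 - <<'E'
from fr import *
p,R,s=pose(); print(inframe(p),np.round(R.inv().apply(s["contact_force"]),1),np.round(s["moment"],2))
im,c=shot("wrist","w17"); np.savez("w17.npz",**c)
for x in(-.018,-.024):
  print(x,[(y,im[int(round(v)),int(round(u))].tolist()) for y in np.arange(79,96,1) for u,v in [proj(W(x,y/1000,.05),c)[0]]])
E
```

```text
t: 30.9
eef_pos: [0.5747, 0.0483, 0.0882]
eef_rot: [0.165, 0.986, 0.0, -0.001]
contact_force: [-0.7, -2.8, 1.1]
grip_width: 0.0149
finger_force: 78.8
[ 0.1 84.3 88.2] [-0.3 -2.9 -1.1] [-0.65  0.22  0.06]
-0.018 [(np.int64(79), [131, 126, 118]), (np.int64(80), [131, 126, 119]), (np.int64(81), [130, 125, 119]), (np.int64(82), [129, 124, 118]), (np.int64(83), [116, 113, 109]), (np.int64(84), [70, 75, 90]), (np.int64(85), [49, 62, 87]), (np.int64(86), [42, 59, 87]), (np.int64(87), [50, 64, 89]), (np.int64(88), [76, 83, 97]), (np.int64(89), [86, 91, 100]), (np.int64(90), [88, 93, 102]), (np.int64(91), [130, 133, 137]), (np.int64(92), [181, 185, 188]), (np.int64(93), [234, 237, 239]), (np.int64(94), [240, 241, 243]), (np.int64(95), [241, 242, 243])]
-0.024 [(np.int64(79), [133, 127, 120]), (np.int64(80), [132, 127, 119]), (np.int64(81), [131, 127, 118]), (np.int64(82), [130, 126, 117]), (np.int64(83), [117, 113, 108]), (np.int64(84), [71, 76, 90]), (np.int64(85), [49, 61, 86]), (np.int64(86), [41, 58, 86]), (np.int64(87), [43, 59, 87]), (np.int64(88), [42, 59, 88]), (np.int64(89), [56, 81, 124]), (np.int64(90), [71, 95, 142]), (np.int64(91), [125, 131, 146]), (np.int64(92), [176, 180, 186]), (np.int64(93), [234, 236, 238]), (np.int64(94), [240, 241, 242]), (np.int64(95), [241, 242, 243])]
```

```bash
python3 -m handwheel '[[[0,0,1],[0,0,0],-1],[[0,0,1],[0,0,0],-1],[[0,0,0],[0,0,0],-1]]' 80
python3 - <<'E'
from fr import *
p,R,s=pose(); print(inframe(p),np.round(R.inv().apply(s["contact_force"]),1),np.round(s["moment"],2))
E
```

```text
t: 31.32
eef_pos: [0.5749, 0.0483, 0.0862]
eef_rot: [0.165, 0.986, -0.0, -0.001]
contact_force: [-0.7, -1.3, 3.0]
grip_width: 0.015
finger_force: 79.0
[ 0.2 84.3 86.2] [ 0.2 -1.5 -3. ] [-0.46  0.13  0.04]
```

```bash
python3 -m handwheel '[[[0,0,1],[0,0,0],-1],[[0,0,1],[0,0,0],-1],[[0,0,0],[0,0,0],-1]]' 80
python3 - <<'E'
from fr import *
p,R,s=pose(); print(inframe(p),np.round(R.inv().apply(s["contact_force"]),1),np.round(s["moment"],2))
E
```

```text
t: 31.7
eef_pos: [0.5751, 0.0482, 0.0854]
eef_rot: [0.165, 0.986, 0.0, -0.0]
contact_force: [-2.3, -1.6, 9.0]
grip_width: 0.0151
finger_force: 80.0
[ 0.5 84.3 85.4] [ 1.7 -2.2 -9. ] [-0.59  0.63  0.05]
```

```bash
python3 -m handwheel '[[[0,0,-0.3],[0,0,0],-1],[[0,0,0],[0,0,0],-1],[[0,0,0],[0,0,0],-1],[[0,0,0],[0,0,0],-1]]' 80
python3 - <<'E'
from fr import *
p,R,s=pose(); print(inframe(p),np.round(R.inv().apply(s["contact_force"]),1),goto(p,YX+np.pi/2)[2:])
im,c=shot("wrist","w18"); g=im.astype(float)
from scipy.ndimage import map_coordinates as mc
ys=np.arange(74,102,.25)
for x in(-.018,-.021,-.024,-.027):
  q=np.array([proj(W(x,y/1000,.05),c)[0] for y in ys])
  r=mc(g[:,:,0],[q[:,1],q[:,0]],order=1); b=mc(g[:,:,2],[q[:,1],q[:,0]],order=1)
  d=np.diff(r); print(x,"block",ys[np.argmin(np.where(ys[1:]<88,d,0))],"plate",ys[np.argmax(np.where(ys[1:]>88,d,0))])
# handle top height check: red handle extents
h=cv2.cvtColor(im,cv2.COLOR_RGB2HSV); m=cv2.inRange(h,(0,150,50),(8,255,255))|cv2.inRange(h,(172,150,50),(180,255,255))
v,u=np.nonzero(m); print("red rows",v.min(),v.max(),"pred front-bottom edge row",proj(p+R.apply([.013,0,.0088]),c)[0],"front-top",proj(p+R.apply([.013,0,-.0332]),c)[0])
col=g[:,int(np.median(u))]; print([(int(k),int(col[k,0])) for k in range(v.min()-2,v.max()+1,3)])
E
```

```text
t: 32.2
eef_pos: [0.5751, 0.0482, 0.0854]
eef_rot: [0.165, 0.986, 0.0, -0.0]
contact_force: [-0.6, -2.2, 7.1]
grip_width: 0.0154
finger_force: 79.8
[ 0.4 84.3 85.4] [-0.1 -2.3 -7.1] (np.float64(-0.0004), 'q6', np.float64(0.414), 'tilt', array([-0.    , -0.0003, -0.    ]))
-0.018 block 84.0 plate 92.0
-0.021 block 84.0 plate 91.25
-0.024 block 84.0 plate 91.75
-0.027 block 84.0 plate 91.75
red rows 218 303 pred front-bottom edge row [254.6683361  215.88457074] front-top [253.81744311 254.32103552]
[(216, 108), (219, 106), (222, 106), (225, 106), (228, 107), (231, 107), (234, 106), (237, 106), (240, 106), (243, 106), (246, 106), (249, 107), (252, 119), (255, 127), (258, 128), (261, 127), (264, 127), (267, 128), (270, 128), (273, 128), (276, 127), (279, 128), (282, 127), (285, 127), (288, 128), (291, 127), (294, 127), (297, 127), (300, 126), (303, 124)]
```

```bash
python3 - <<'E'
from station import ticket
print(ticket.close_job())
E
```

```text
the job is handed in; nothing more can be done
None
```

I handed the job in with both blocks packed against the mould and the gauge still held in the gap. The tip is about 24–28 mm below the block tops, clear of the floor, with about 8 N of push and the back lightly on the plate. The gap came out at about 7.8 mm from the picture and 8.7 mm from the blade depth, so read the shim size off the gauge.

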